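# Snap the tray bracket onto the whiteboard's crossbar

### The job

Fit the loose bracket clip to the whiteboard stand's crossbar, which lies in sprung cradles that give under load: holding it stem up, press it down over a bare stretch of the bar, at least a few centimetres clear of the steel stop collar, until its arms snap past the tube and it sits fully home. Then slide it along the bar until it rests against the collar, and let go, leaving the stem upright. Go gently: do not jam it down hard, do not ram the collar, and leave the eraser, marker and box of fittings where they are.

Things in the scene. Friction and masses are not known exactly. Their poses are not given: they have to be found in the camera images.
- clip: Loose grey plastic bracket clip, about 74 g, standing on the desk mouth down, stem up. Origin: centre of its bore, 20 mm above the desk at the start. z up the stem, y along the bore; 30 mm long along y, a half turn about z changes nothing. Home on the tube, its origin lies on the tube's axis. Its arms then pinch the tube lightly: sliding it takes about 3 to 8 N.
- clip_stem (a point): Middle of the clip's flat stem, where to hold it, 44 mm above the clip's origin. The stem is 12 mm thick along x, 30 mm wide along y and reaches from 19 to 65 mm above the origin; its broad flat faces look to +x and -x. The saddle and arms lie below it.
- clip_mouth (a point): Midway between the lips of the two sprung arms, 8.5 mm below the clip's origin. Lips 23 mm apart, splayed tips 11 mm lower and 40 mm apart. Lips meet the tube with the origin 17 mm above the tube's axis; they snap under over the last 8 mm, at a push of about 8 to 15 N that then drops by 2 N or more. Pressing on sinks the bar, then the push rises steeply.
- crossbar: Straight aluminium tube, 28 mm diameter, level, held at both ends in sprung wooden cradles. Origin: on its axis, midway, 70 mm above the desk when unloaded. y along the tube, z up. Pressed down it sinks in the cradles, on soft springs, at most 20 mm, and rises again when let go. Cradle posts at y = +-150 mm, 30 mm thick along y, 57 mm across (foot 90 mm), tops 8 mm above the axis.
- collar: Steel stop collar, a plain ring of 40 mm diameter, 12 mm thick along the tube, screwed tight on the tube anywhere up to 100 mm either way from its middle. Origin: on the tube's axis, in the collar's mid plane; y along the tube. The clip rests against it when their origins are 21 mm apart.
- eraser: Bystander: whiteboard eraser, 50 x 110 x 34 mm, lying on the desk; origin under its centre, y along its length.
- marker: Bystander: capped board marker, 130 mm long, 19 mm thick, lying on the desk along its x; origin under its centre.
- fittings_box: Bystander: open cardboard box of steel fittings, 150 x 110 x 60 mm (fittings show some 20 mm above it), origin under its centre.
Not all that is in view belongs to the job. Of the things that look like the clip, take the one that is farthest to the robot's right at the start.

How it is judged (in metres and radians):
On the way, in this order (a step that is already met when the one before it is completed fails the run):
1. the clip is snapped fully home on the bare bar, at least 15 mm clear of the collar (x of clip in the frame of crossbar between -0.0025 and 0.0025 m and z of clip in the frame of crossbar between -0.0025 and 0.0025 m and angle between the y axis of clip and the y axis of crossbar, either way round below 0.08 rad and angle between clip's own z axis and vertical below 0.2 rad and distance between clip and collar above 0.036 m), for 0.2 s.
2. still home, the clip has been slid along the bar against the collar (x of clip in the frame of crossbar between -0.0025 and 0.0025 m and z of clip in the frame of crossbar between -0.0025 and 0.0025 m and angle between the y axis of clip and the y axis of crossbar, either way round below 0.08 rad and angle between clip's own z axis and vertical below 0.2 rad and distance between clip and collar below 0.0228 m), for 0.2 s.
At the end, for the whole second after the job is handed in: The clip sits home on the bar (bore within 2.5 mm of the tube's axis, across and up, and parallel to it within 0.08 rad), stem upright within 0.2 rad, against the collar (origins less than 22.8 mm apart, a gap under about 1.8 mm), released and at rest (all of step 2 and linear speed of clip below 0.01 m/s); the robot touches nothing.
It fails at once if the clip is jammed down on the bar (contact forces between clip and bar adding up to over 65 N) (contact force between clip and crossbar above 65 N).
It fails at once if the collar is rammed (over 20 N between clip and collar) (contact force between clip and collar above 20 N).
It fails at once if a bystander is moved by more than 20 mm (distance of any of eraser, marker, fittings_box from where it was at the start of the episode above 0.02 m).
It also fails if it takes over 72 s, if anything falls off the work surface, if the arm or the gripper's body presses on something with over 40 N, if the wrist force passes 120 N, or if a joint passes its speed limit or range.

### The arm

A 6-joint arm with a two-finger parallel gripper is mounted at the origin on the work surface. World frame = base frame: x ahead of the robot, y to its left, z up, the work surface at z = 0. Lengths are in m, angles in degrees, forces in N, time in s.
With the tool pointing down it reaches from about 0.375 to 0.9 m from the base axis. Payload 3.1 kg.
Tool frame: the origin (TCP) lies on the centre line of the jaws, within the pads' length; the fingertips stand 25 mm ahead of it and the grasp point (between the pads) lies 6 mm ahead of it; y points along the fingers, x is the direction in which the jaws open and shut, and the axes are right-handed (so a half turn about y gives the same grasp; the last joint's range is limited). The gripper opens to 87 mm and grips with 3 to 60 N. Pads are 19 mm wide; open, the fingers measure 117 mm over their backs; the gripper's body (75 mm by 190 mm) begins 51 mm behind the grasp point.
Start: joints at [-74.972, 30.224, 82.088, -0, 67.689, -10.227], TCP at [0.267, -0.565, 0.248] pointing down, gripper open.
Joint ranges: [-176.69, 176.69], [-43.24, 126.21], [12.49, 139.97], [-82, 262], [0, 151.66], [-163.58, 163.58]. Speed limits (degrees/s): [159.86, 159.86, 180, 180, 180, 180].

### API

Orientations are given as a 3x3 rotation matrix whose columns are the frame's x, y, z axes.
In Python, from rig import * gives the robot as it stands.
- The arm moves only by the tool play_rows, never from a script. Its argument "commands" is a list of rows, each a list of 2 entries, a list of its own where there are three numbers: the shift along the world's x, y, z in m, then the turn, a rotation vector about the world's x, y, z in rad. A call has 1 to 10 rows; each row is the pose to reach, as a shift and turn from the pose commanded when the call began; what a row does not reach only later rows make up. A row lasts 1/8 s, in which the tool goes at most 62.5 mm and 10.7 degrees, less where a joint would pass 70% of its speed; a pose out of reach is approached as far as the arm can. A call with a gripper value outside its range is refused whole. "gripper" is the finger opening in m, from 0 to 0.087, set as the call begins (left out, the last holds). The fingers move at their own pace and stop on an object; the grip force is fixed at half the most. Time passes only in rows, so rows that repeat a pose let the fingers close. It gives the time, the measured TCP pose, the force and the opening at its end, in the units of the state.
- read_state(): the state, without advancing time (a new reading comes with each control period).
- capture(name): name is "scene" or "top"; returns a dict with "frame" (384x512x3 uint8, red, green, blue), "depth" (384x512 float32, m along the optical axis (not along the pixel's ray), 0 where there is no reading), "mtx" (3x3 intrinsics, pixels), "dist_coeffs" ([k1, k2, p1, p2, k3] as OpenCV has them; the pictures are not rectified), "cam_to_world" (4x4, takes a point from camera to world coordinates). Camera axes: x right, y down, z forward; pixel columns grow to the right and rows downward; lengths in m; the calibration is good to about 2 mm. A picture is of the moment at which its call begins.
- hand_in(): hands the job in, once; it reports no verdict.
The state is a dict: "time_s": time; "joint_positions": joint angles; "qvel": joint speeds; "tau": joint torques, N m; "position": TCP position; "tcp_rot": TCP orientation; "force": force on the tool from outside, world axes, zero at the start; "moment": the same for the moment, N m; "opening": opening from 0.0 (shut) to 1.0 (fully open).
Only numpy, scipy, OpenCV 4.12 (cv2) and the standard library are available. Lean on these libraries where they do the work, as an engineer would, in place of code of your own. Each camera call takes 0.05 s, during which the arm holds its last target. There are 200 camera calls.

## Working session

There is one attempt and no reset: what is moved stays moved. The work goes in short steps, Python scripts to look and compute and a tool call to move; the robot and the scene stay as the last step left them, time stands still between calls to the robot, and variables do not carry over. Pictures are saved under pics/ and viewed, about 8 in all and at most 12, crops included, and the job is handed in when it is done.

Besides the shell and the picture viewer there is one more tool, called after "Call:" by a JSON object that holds its "api" and its "payload", one argument or row to a line. play_rows: Moves the arm, as the interface text tells. Its arguments: {"type":"object","properties":{"commands":{"type":"array"},"gripper":{"type":"number"}},"required":["commands"]}

```bash
ls; mkdir -p pics
cat > h.py <<'E'
from rig import *
import numpy as np, cv2
def snap(n,f=None):
    c=capture(n); np.savez(f'/tmp/{n}.npz',**{k:np.array(v) for k,v in c.items()})
    if f: cv2.imwrite('pics/'+f,c['frame'][:,:,::-1])
    return c
def cloud(c):
    h,w=c['depth'].shape; u,v=np.meshgrid(np.arange(w),np.arange(h))
    p=cv2.undistortPoints(np.stack([u,v],-1).reshape(-1,1,2).astype(np.float64),np.array(c['mtx'],float),np.array(c['dist_coeffs'],float)).reshape(h,w,2)
    d=c['depth'][...,None].astype(float); P=np.concatenate([p*d,d],-1); T=np.array(c['cam_to_world'])
    W=P@T[:3,:3].T+T[:3,3]; W[c['depth']==0]=np.nan
    return W
E
python3 - <<'E'
from h import *
a=snap('scene','s1.png');b=snap('top','t1.png')
print(a['cam_to_world'],b['cam_to_world'])
s=read_state();print(s['time_s'],s['position'],s['tcp_rot'],s['force'],s['opening'])
E
```

```text
pics
[[-0.57796548  0.67660608 -0.45624568  0.93642201]
 [ 0.81604863  0.47608555 -0.32773036  0.43107666]
 [-0.00453238 -0.56173549 -0.82730447  0.86394109]
 [ 0.          0.          0.          1.        ]] [[-0.01296294 -0.99791223  0.06327047  0.43765928]
 [-0.99989093  0.01338452  0.00624376  0.09963124]
 [-0.00707757 -0.06318263 -0.99797689  0.91361005]
 [ 0.          0.          0.          1.        ]]
0.1 [ 0.26653154 -0.56466348  0.24669001] [[ 4.26672921e-01 -4.98511745e-04  9.04405866e-01]
 [-9.04404086e-01  1.82396629e-03  4.26673087e-01]
 [-1.86230736e-03 -9.99998212e-01  3.27380967e-04]] [0.23684667 0.32858422 0.18692759] 1.0050020886721314
```

View pics/t1.png

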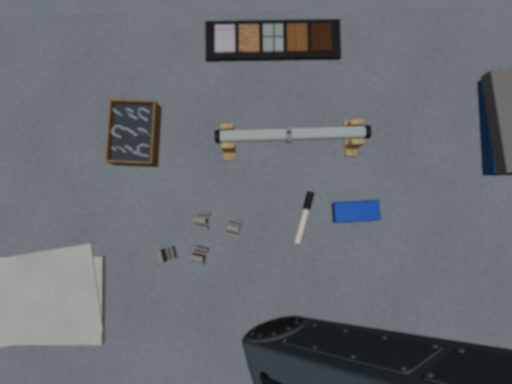

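View pics/s1.png

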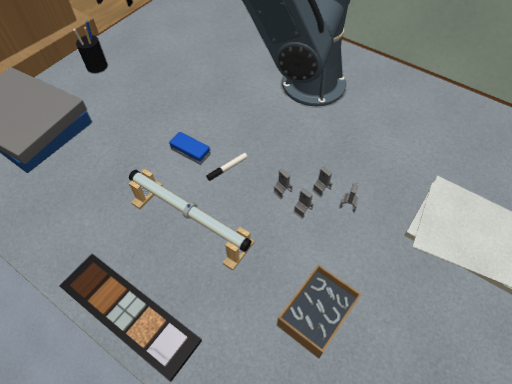

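The top view shows four clip lookalikes at about (201,219), (233,228), (168,254) and (200,255). The bar runs from (217,136) to (370,131), with the collar near (289,134). Column right is −y, so (233,228) looks like the target. I'll measure it next.

```bash
cat > m.py <<'E'
from h import *
a=dict(np.load('/tmp/scene.npz'));b=dict(np.load('/tmp/top.npz'))
Wa=cloud(a);Wb=cloud(b)
A=np.concatenate([Wa.reshape(-1,3),Wb.reshape(-1,3)]);src=np.r_[np.zeros(Wa[...,0].size),np.ones(Wb[...,0].size)]
for n,W in (('s',Wa),('t',Wb)):
    t=W.reshape(-1,3);m=(abs(t[:,2])<.01); print(n,'desk z',np.median(t[m,2]))
for n,W,u,v in (('t',Wb,201,219),('t',Wb,233,228),('t',Wb,168,254),('t',Wb,200,255),('s',Wa,284,183),('s',Wa,304,203),('s',Wa,323,181),('s',Wa,348,197),('t',Wb,217,136),('t',Wb,370,131),('t',Wb,289,134),('s',Wa,135,176),('s',Wa,246,244),('s',Wa,190,209)):
    print(n,u,v,np.round(W[v-1:v+2,u-1:u+2].reshape(-1,3)[4],4), np.nanmax(W[v-6:v+7,u-6:u+7,2]).round(4))
# bar
for s in (0,1):
    for zlo,zhi in ((.06,.083),(.087,.095)):
        m=(src==s)&(A[:,2]>zlo)&(A[:,2]<zhi)&(A[:,0]>.45)&(A[:,0]<.72)&(A[:,1]>-.2)&(A[:,1]<.25)
        if m.any(): print(s,zlo,m.sum(),A[m].min(0).round(3),A[m].max(0).round(3))
for img,(x0,x1,y0,y1),f in ((a,(260,372,160,220),'c1.png'),(b,(150,250,205,270),'c2.png')):
    cv2.imwrite('/tmp/'+f,cv2.resize(img['frame'][y0:y1,x0:x1,::-1],(600,int(600*(y1-y0)/(x1-x0))),interpolation=cv2.INTER_CUBIC)[:300+100])
c=[cv2.imread('/tmp/'+f)[:290] for f in('c1.png',)]+[cv2.imread('/tmp/c2.png')[:310]]
cv2.imwrite('pics/c.png',np.vstack(c))
E
python3 m.py
```

```text
s desk z 0.00016366504524634173
t desk z 0.0009606683588886389
t 201 219 [0.4409 0.2212 0.0844] 0.089
t 233 228 [0.42   0.1496 0.0857] 0.0892
t 168 254 [0.3596 0.3068 0.0357] 0.0852
t 200 255 [0.3589 0.2271 0.0622] 0.0892
s 284 183 [0.4286 0.1602 0.0561] 0.0854
s 304 203 [0.4456 0.2308 0.0471] 0.0849
s 323 181 [0.3598 0.2361 0.0471] 0.0856
s 348 197 [0.3751 0.3137 0.0592] 0.0881
t 217 136 [0.628  0.1838 0.087 ] 0.0894
t 370 131 [ 0.6342 -0.1621  0.0892] 0.0892
t 289 134 [0.6294 0.0211 0.0905] 0.0949
s 135 176 [ 0.6426 -0.1453  0.0853] 0.0886
s 246 244 [0.6341 0.1906 0.0843] 0.0878
s 190 209 [0.6367 0.0299 0.085 ] 0.0943
0 0.06 1465 [ 0.604 -0.165  0.06 ] [0.665 0.194 0.083]
0 0.087 49 [ 0.622 -0.15   0.087] [0.645 0.184 0.094]
1 0.06 1360 [ 0.602 -0.166  0.06 ] [0.665 0.191 0.083]
1 0.087 105 [ 0.619 -0.165  0.087] [0.646 0.191 0.095]
```

View pics/c.png

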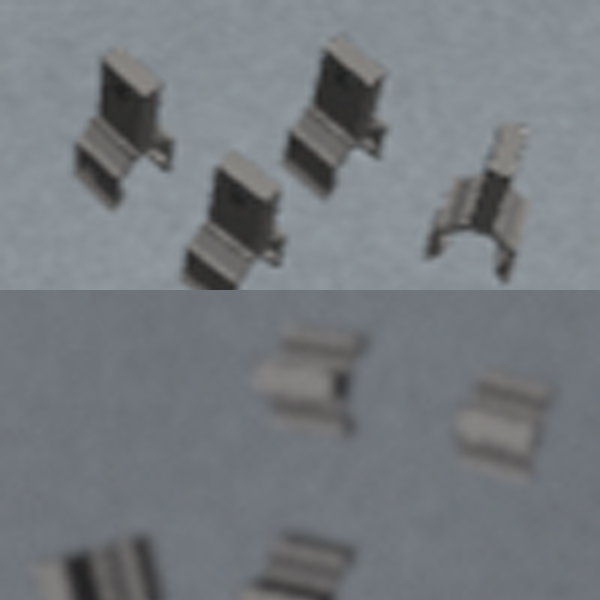

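The crops show all four clips stem up. The target is at scene (284,183) and top (233,228), with its broad faces roughly along world x. Next I'll fit the poses of the clip, bar and collar.

```bash
cat > fit.py <<'E'
from h import *
from scipy.optimize import least_squares
D={n:dict(np.load(f'/tmp/{n}.npz')) for n in('scene','top')}
for n in D:
    W=cloud(D[n]).reshape(-1,3); print('==',n)
    # bar cylinder, r 14, free axis, away from collar/posts/dark caps
    m=(W[:,2]>.062)&(W[:,0]>.6)&(W[:,0]<.67)&(W[:,1]>-.11)&(W[:,1]<.14)&(abs(W[:,1]-.021)>.02)
    P=W[m]
    f=lambda q:np.hypot((P[:,0]-q[0]-q[1]*P[:,1])/np.hypot(1,q[1]),P[:,2]-q[2])-.014
    r=least_squares(f,[.63,0,.07],loss='soft_l1',f_scale=.002); print('bar x0,slope,z',r.x.round(4),len(P),'rms',np.std(f(r.x)).round(4))
    q=r.x; d=np.hypot(W[:,0]-q[0]-q[1]*W[:,1],W[:,2]-q[2])
    m=(d>.0165)&(d<.0235)&(W[:,2]>q[2])&(W[:,1]>-.1)&(W[:,1]<.13); C=W[m]; print('collar',len(C),C[:,1].min().round(4),np.median(C[:,1]).round(4),C[:,1].max().round(4))
    m=(W[:,2]>.04)&(W[:,2]<.1)&(W[:,0]>.56)&(W[:,0]<.7)&(abs(W[:,0]-q[0]-q[1]*W[:,1])>.018)&(abs(W[:,1])<.25)
    for s in(-1,1):
        p=W[m&(s*W[:,1]>0)]; print('post',len(p),np.percentile(p,[2,50,98],axis=0).round(3).tolist() if len(p) else '')
    # clip
    m=(W[:,2]>.006)&(np.hypot(W[:,0]-.425,W[:,1]-.155)<.042); P=W[m]
    T=P[P[:,2]>.077]; print('stem top',len(T),T.mean(0).round(4),T.min(0).round(4),T.max(0).round(4))
    F=P[(P[:,2]>.045)]
    (c,wh,a)=cv2.minAreaRect((F[:,:2]*1000).astype(np.float32)); print('stem rect',c,wh,a,len(F))
    F=P[P[:,2]<.045];(c,wh,a)=cv2.minAreaRect((F[:,:2]*1000).astype(np.float32)); print('low rect',c,wh,a,len(F))
E
python3 fit.py
```

```text
== scene
bar x0,slope,z [ 0.6338 -0.0169  0.0702] 944 rms 0.0012
collar 102 -0.0985 0.0254 0.1153
post 179 [[0.609, -0.148, 0.042], [0.658, -0.128, 0.074], [0.665, -0.119, 0.08]]
post 220 [[0.604, 0.024, 0.043], [0.654, 0.168, 0.076], [0.66, 0.18, 0.08]]
stem top 67 [0.4221 0.1551 0.0837] [0.4116 0.1385 0.0772] [0.4296 0.1701 0.0874]
stem rect (421.50384521484375, 154.7399139404297) (31.399938583374023, 12.938749313354492) 73.47816467285156 149
low rect (419.8839416503906, 154.0994415283203) (32.18202209472656, 39.68830108642578) 72.81759643554688 161
== top
bar x0,slope,z [ 0.6345 -0.0183  0.0709] 1121 rms 0.0012
collar 123 -0.0908 0.0226 0.1161
post 187 [[0.608, -0.151, 0.046], [0.616, -0.134, 0.078], [0.665, -0.122, 0.082]]
post 167 [[0.603, 0.025, 0.046], [0.611, 0.16, 0.078], [0.659, 0.177, 0.081]]
stem top 75 [0.4205 0.1521 0.086 ] [0.4131 0.1383 0.0785] [0.429  0.1674 0.0892]
stem rect (420.40234375, 151.79689025878906) (29.640522003173828, 12.834003448486328) 72.75119018554688 82
low rect (420.45208740234375, 151.9072723388672) (29.808277130126953, 38.947086334228516) 74.05691528320312 134
```

Call:
{"api": "play_rows", "payload": {
  "commands": [
    [[0.06,0.1,0],[0,0,0.2]],
    [[0.12,0.2,0],[0,0,0.4]],
    [[0.18,0.3,0],[0,0,0.6]],
    [[0.18,0.3,0],[0,0,0.7]],
    [[0.18,0.3,0],[0,0,0.838]],
    [[0.18,0.36,-0.02],[0,0,0.838]],
    [[0.17,0.42,-0.03],[0,0,0.838]],
    [[0.17,0.48,-0.04],[0,0,0.838]],
    [[0.163,0.54,-0.06],[0,0,0.838]],
    [[0.16,0.6,-0.07],[0,0,0.838]]
  ],
  "gripper": 0.05
}}

```text
time_s: 1.35
position: [0.4279, 0.0085, 0.1827]
tcp_rot: [[0.957, -0.0, 0.289], [-0.289, 0.0, 0.957], [-0.0, -1.0, 0.0]]
force: [0.8, 0.0, -0.2]
opening: 0.575
```

Run:
```python
from h import *
s=read_state();print(s['time_s'],s['position'],np.round(s['tcp_rot'],4),s['force'],s['joint_positions'])
for n in('scene','top'):
    W=cloud(dict(np.load(f'/tmp/{n}.npz'))).reshape(-1,3)
    d=np.hypot(W[:,0]-.6342+.0177*W[:,1],W[:,2]-.0705)
    C=W[(d>.0165)&(d<.023)&(W[:,2]>.075)&(abs(W[:,1]-.024)<.03)];print(n,len(C),np.percentile(C[:,1],[0,5,50,95,100]).round(4))
```

```text
1.35 [0.42790129 0.00848858 0.18271286] [[ 9.575e-01 -1.000e-04  2.885e-01]
 [-2.885e-01  1.000e-04  9.575e-01]
 [-1.000e-04 -1.000e+00  1.000e-04]] [ 0.83292167  0.02907125 -0.16555051] [-1.38988470e+01  2.16467641e+01  1.13324718e+02  7.38477985e-03
  4.50367612e+01  2.86555715e+00]
scene 76 [0.0183 0.0192 0.0255 0.0302 0.031 ]
top 99 [-0.002   0.0163  0.0233  0.0411  0.0524]
```

Call:
{"api": "play_rows", "payload": {
  "commands": [
    [[-0.003,0.05,0],[0,0,0]],
    [[-0.0065,0.1,0],[0,0,0]],
    [[-0.0065,0.118,0],[0,0,0]],
    [[-0.0065,0.118,-0.02],[0,0,0]],
    [[-0.0065,0.118,-0.03],[0,0,0]],
    [[-0.0065,0.118,-0.03],[0,0,0]],
    [[-0.0065,0.118,-0.03],[0,0,0]]
  ]
}}

```text
time_s: 2.22
position: [0.4222, 0.1244, 0.1534]
tcp_rot: [[0.957, 0.0, 0.289], [-0.289, 0.0, 0.957], [0.0, -1.0, 0.0]]
force: [1.0, 0.3, 0.4]
opening: 0.577
```

Call:
{"api": "play_rows", "payload": {
  "commands": [
    [[-0.0015,0.0285,0],[0,0,0]],
    [[-0.0015,0.0285,0],[0,0,0]],
    [[-0.0015,0.0285,-0.02],[0,0,0]],
    [[-0.0015,0.0285,-0.02],[0,0,0]]
  ]
}}

```text
time_s: 2.72
position: [0.4197, 0.1525, 0.1328]
tcp_rot: [[0.958, -0.002, 0.288], [-0.288, -0.0, 0.958], [-0.002, -1.0, -0.001]]
force: [-1.1, -0.5, 0.8]
opening: 0.572
```

Run:
```python
from h import *
s=read_state();print(s['time_s'],s['position'])
c=snap('scene'); i=c['frame'][60:240,200:400,::-1]
cv2.imwrite('pics/g0.png',cv2.resize(i,None,fx=3,fy=3,interpolation=cv2.INTER_CUBIC))
```

```text
2.725 [0.41974786 0.1525134  0.13283225]
```

View pics/g0.png

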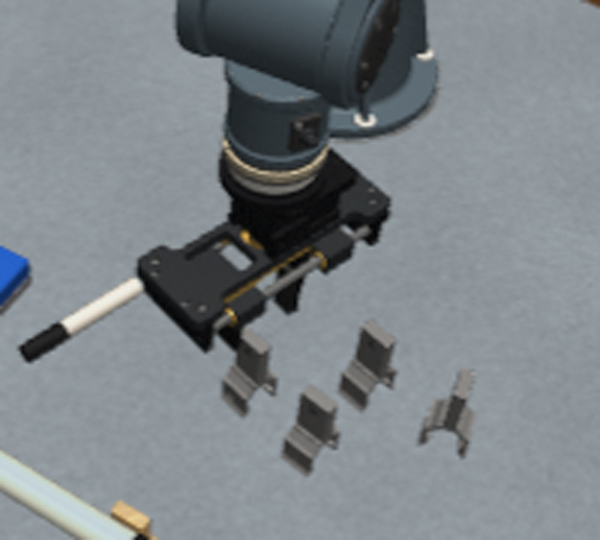

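The picture shows the jaws, crop (205–295, 300–345), straddling the target clip at crop (250,365). Now I'll descend.

Call:
{"api": "play_rows", "payload": {
  "commands": [
    [[0.0005,0,-0.02],[0,0,0]],
    [[0.0005,0,-0.04],[0,0,0]],
    [[0.0005,0,-0.055],[0,0,0]],
    [[0.0005,0,-0.063],[0,0,0]],
    [[0.0005,0,-0.063],[0,0,0]],
    [[0.0005,0,-0.063],[0,0,0]]
  ]
}}

```text
time_s: 3.52
position: [0.4213, 0.1532, 0.0708]
tcp_rot: [[0.958, 0.001, 0.288], [-0.288, 0.0, 0.958], [0.001, -1.0, 0.0]]
force: [1.5, -0.3, 0.2]
opening: 0.575
```

Call:
{"api": "play_rows", "payload": {
  "commands": [
    [[0,0,0],[0,0,0]],
    [[0,0,0],[0,0,0]],
    [[0,0,0],[0,0,0]],
    [[0,0,0],[0,0,0]],
    [[0,0,0],[0,0,0]],
    [[0,0,0],[0,0,0]]
  ],
  "gripper": 0.0
}}

```text
time_s: 4.28
position: [0.4209, 0.1532, 0.0703]
tcp_rot: [[0.958, -0.0, 0.288], [-0.288, 0.0, 0.958], [-0.0, -1.0, 0.0]]
force: [0.2, -0.3, 0.8]
opening: 0.14
```

Call:
{"api": "play_rows", "payload": {
  "commands": [
    [[0,0,0.04],[0,0,0]],
    [[0,0,0.09],[0,0,0]],
    [[0,0,0.12],[0,0,0]],
    [[0.04,-0.04,0.12],[0,0,0.08]],
    [[0.08,-0.08,0.12],[0,0,0.16]],
    [[0.12,-0.12,0.12],[0,0,0.24]],
    [[0.16,-0.15,0.12],[0,0,0.309]],
    [[0.2,-0.175,0.12],[0,0,0.309]],
    [[0.214,-0.184,0.12],[0,0,0.309]],
    [[0.214,-0.184,0.12],[0,0,0.309]]
  ]
}}

```text
time_s: 5.52
position: [0.6353, -0.0317, 0.1895]
tcp_rot: [[1.0, -0.001, -0.016], [0.016, 0.0, 1.0], [-0.001, -1.0, 0.0]]
force: [-0.2, 0.7, -1.5]
opening: 0.135
```

Call:
{"api": "play_rows", "payload": {
  "commands": [
    [[0,0,0],[0,0,0]],
    [[0,0,0],[0,0,0]],
    [[0,0,0],[0,0,0]],
    [[0,0,0],[0,0,0]]
  ]
}}

```text
time_s: 6.02
position: [0.6347, -0.0304, 0.1905]
tcp_rot: [[1.0, 0.0, -0.017], [0.017, -0.0, 1.0], [0.0, -1.0, -0.0]]
force: [0.0, -0.8, -0.8]
opening: 0.141
```

Run:
```python
from h import *
from scipy.optimize import least_squares
s=read_state();print(s['time_s'],s['position'],np.round(s['tcp_rot'],4).tolist(),s['force'])
for n in('scene','top'):
    c=snap(n)
    W=cloud(c).reshape(-1,3); R=np.array(s['tcp_rot']);L=(W-s['position'])@R  # tool x,y(down),z(along)
    m=(L[:,1]>.015)&(L[:,1]<.076)&(abs(L[:,0])<.03)&(abs(L[:,2])<.03)
    P=L[m]; print(n,len(P),P.min(0).round(4),P.max(0).round(4))
    for lo,hi in((.015,.03),(.03,.05),(.05,.07)):
        q=P[(P[:,1]>lo)&(P[:,1]<hi)]; 
        if len(q)>5:
            print(lo,len(q),np.percentile(q,[3,50,97],axis=0).round(4).tolist())
i=capture('scene')['frame'][130:280,110:310,::-1]
cv2.imwrite('pics/g1.png',cv2.resize(i,None,fx=3,fy=3,interpolation=cv2.INTER_CUBIC))
```

```text
6.025 [ 0.63466297 -0.03042725  0.19047656] [[0.9998, 0.0001, -0.0174], [0.0174, -0.0, 0.9998], [0.0001, -1.0, -0.0]] [ 0.01529646 -0.79181946 -0.81877347]
scene 250 [-0.021   0.0151 -0.0146] [0.0198 0.0697 0.0167]
0.015 52 [[-0.0133, 0.0153, -0.0062], [0.0052, 0.0206, 0.0131], [0.0148, 0.0287, 0.0157]]
0.03 120 [[-0.0183, 0.0312, -0.0139], [0.0123, 0.039, 0.0082], [0.019, 0.0484, 0.0161]]
0.05 78 [[-0.0187, 0.0511, -0.012], [0.0176, 0.0592, 0.0089], [0.0195, 0.0688, 0.0158]]Traceback (most recent call last):
  File "<stdin>", line 8, in <module>
    return umr_minimum(a, axis, None, out, keepdims, initial, where)
ValueError: zero-size array to reduction operation minimum which has no identity
```

Call:
{"api": "play_rows", "payload": {
  "commands": [
    [[0,0,-0.01],[0,0,0]],
    [[0,0,-0.02],[0,0,0]],
    [[0,0,-0.03],[0,0,0]],
    [[0,0,-0.04],[0,0,0]],
    [[0,0,-0.044],[0,0,0]],
    [[0,0,-0.048],[0,0,0]],
    [[0,0,-0.05],[0,0,0]],
    [[0,0,-0.05],[0,0,0]],
    [[0,0,-0.05],[0,0,0]]
  ]
}}

```text
time_s: 7.25
position: [0.6351, -0.0308, 0.1406]
tcp_rot: [[1.0, 0.001, -0.017], [0.017, -0.0, 1.0], [0.001, -1.0, -0.0]]
force: [0.6, 0.3, -0.6]
opening: 0.134
```

Run:
```python
from h import *
s=read_state();print(s['time_s'],s['position'],s['force'],s['moment'])
i=capture('scene')['frame'][130:280,110:310,::-1]
cv2.imwrite('pics/g1.png',cv2.resize(i,None,fx=3,fy=3,interpolation=cv2.INTER_CUBIC))
```

```text
7.25 [ 0.63508262 -0.03080766  0.1405784 ] [ 0.55851378  0.2746633  -0.62404691] [-0.04522567 -0.05396931  0.02763914]
```

View pics/g1.png

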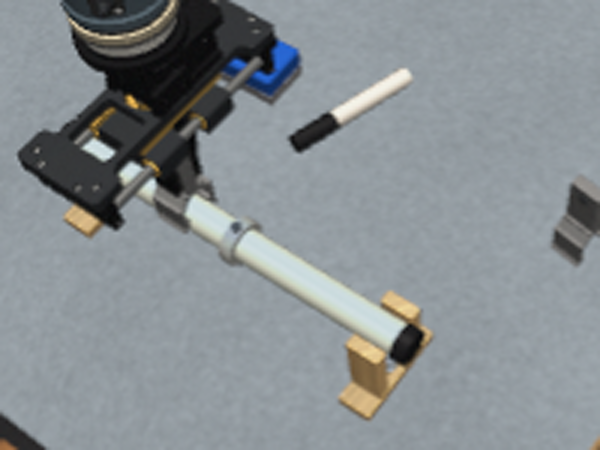

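The clip, crop (180,205), straddles the bar on bare tube with the collar at crop (240,240) well clear. I'll press in small steps.

Call:
{"api": "play_rows", "payload": {
  "commands": [
    [[0,0,-0.002],[0,0,0]],
    [[0,0,-0.004],[0,0,0]],
    [[0,0,-0.004],[0,0,0]],
    [[0,0,-0.004],[0,0,0]]
  ]
}}

```text
time_s: 7.8
position: [0.6349, -0.0308, 0.1364]
tcp_rot: [[1.0, -0.0, -0.017], [0.017, -0.0, 1.0], [-0.0, -1.0, -0.0]]
force: [-1.5, -0.4, 1.4]
opening: 0.133
```

Call:
{"api": "play_rows", "payload": {
  "commands": [
    [[0,0,-0.001],[0,0,0]],
    [[0,0,-0.003],[0,0,0]],
    [[0,0,-0.003],[0,0,0]],
    [[0,0,-0.003],[0,0,0]]
  ]
}}

```text
time_s: 8.3
position: [0.6349, -0.0308, 0.1333]
tcp_rot: [[1.0, 0.0, -0.017], [0.017, -0.0, 1.0], [0.0, -1.0, -0.0]]
force: [-1.1, 0.4, 2.7]
opening: 0.141
```

Call:
{"api": "play_rows", "payload": {
  "commands": [
    [[0,0,-0.001],[0,0,0]],
    [[0,0,-0.003],[0,0,0]],
    [[0,0,-0.003],[0,0,0]],
    [[0,0,-0.003],[0,0,0]]
  ]
}}

```text
time_s: 8.8
position: [0.6349, -0.0309, 0.1303]
tcp_rot: [[1.0, 0.0, -0.017], [0.017, -0.0, 1.0], [0.0, -1.0, -0.0]]
force: [-1.6, -0.3, 2.9]
opening: 0.135
```

Call:
{"api": "play_rows", "payload": {
  "commands": [
    [[0,0,-0.001],[0,0,0]],
    [[0,0,-0.003],[0,0,0]],
    [[0,0,-0.003],[0,0,0]],
    [[0,0,-0.003],[0,0,0]]
  ]
}}

```text
time_s: 9.3
position: [0.6349, -0.0308, 0.1273]
tcp_rot: [[1.0, 0.0, -0.017], [0.017, -0.0, 1.0], [0.0, -1.0, -0.0]]
force: [-1.7, -0.4, 4.3]
opening: 0.138
```

Call:
{"api": "play_rows", "payload": {
  "commands": [
    [[0,0,-0.001],[0,0,0]],
    [[0,0,-0.003],[0,0,0]],
    [[0,0,-0.003],[0,0,0]],
    [[0,0,-0.003],[0,0,0]]
  ]
}}

```text
time_s: 9.8
position: [0.6349, -0.0308, 0.1244]
tcp_rot: [[1.0, 0.0, -0.017], [0.017, -0.0, 1.0], [0.0, -1.0, -0.0]]
force: [-2.4, -0.2, 5.6]
opening: 0.139
```

Call:
{"api": "play_rows", "payload": {
  "commands": [
    [[0,0,-0.001],[0,0,0]],
    [[0,0,-0.002],[0,0,0]],
    [[0,0,-0.002],[0,0,0]],
    [[0,0,-0.002],[0,0,0]]
  ]
}}

```text
time_s: 10.3
position: [0.635, -0.0308, 0.1225]
tcp_rot: [[1.0, 0.0, -0.017], [0.017, -0.0, 1.0], [0.0, -1.0, -0.0]]
force: [-0.7, -0.5, 6.0]
opening: 0.134
```

Call:
{"api": "play_rows", "payload": {
  "commands": [
    [[0,0,-0.001],[0,0,0]],
    [[0,0,-0.003],[0,0,0]],
    [[0,0,-0.003],[0,0,0]],
    [[0,0,-0.003],[0,0,0]]
  ]
}}

```text
time_s: 10.8
position: [0.635, -0.0308, 0.1197]
tcp_rot: [[1.0, 0.0, -0.017], [0.017, -0.0, 1.0], [0.0, -1.0, -0.0]]
force: [-2.2, 0.0, 6.6]
opening: 0.14
```

Call:
{"api": "play_rows", "payload": {
  "commands": [
    [[0,0,-0.001],[0,0,0]],
    [[0,0,-0.002],[0,0,0]],
    [[0,0,-0.002],[0,0,0]],
    [[0,0,-0.002],[0,0,0]]
  ]
}}

```text
time_s: 11.3
position: [0.635, -0.0308, 0.1179]
tcp_rot: [[1.0, 0.0, -0.017], [0.017, -0.0, 1.0], [0.0, -1.0, -0.0]]
force: [-1.0, 0.1, 8.2]
opening: 0.137
```

Call:
{"api": "play_rows", "payload": {
  "commands": [
    [[0,0,-0.001],[0,0,0]],
    [[0,0,-0.002],[0,0,0]],
    [[0,0,-0.002],[0,0,0]],
    [[0,0,-0.002],[0,0,0]]
  ]
}}

```text
time_s: 11.8
position: [0.635, -0.0308, 0.116]
tcp_rot: [[1.0, 0.0, -0.017], [0.017, -0.0, 1.0], [0.0, -1.0, -0.0]]
force: [-2.8, 0.5, 8.3]
opening: 0.132
```

Call:
{"api": "play_rows", "payload": {
  "commands": [
    [[-0.0005,0,-0.001],[0,0,0]],
    [[-0.0005,0,-0.002],[0,0,0]],
    [[-0.0005,0,-0.002],[0,0,0]],
    [[-0.0005,0,-0.002],[0,0,0]]
  ]
}}

```text
time_s: 12.3
position: [0.635, -0.0309, 0.1145]
tcp_rot: [[1.0, 0.002, -0.017], [0.017, -0.0, 1.0], [0.002, -1.0, -0.0]]
force: [-1.9, 0.4, 10.5]
opening: 0.14
```

Call:
{"api": "play_rows", "payload": {
  "commands": [
    [[0,0,-0.001],[0,0,0]],
    [[0,0,-0.002],[0,0,0]],
    [[0,0,-0.002],[0,0,0]],
    [[0,0,-0.002],[0,0,0]]
  ]
}}

```text
time_s: 12.8
position: [0.635, -0.0309, 0.1128]
tcp_rot: [[1.0, 0.002, -0.017], [0.017, -0.0, 1.0], [0.002, -1.0, -0.001]]
force: [-2.6, -0.5, 11.9]
opening: 0.135
```

Call:
{"api": "play_rows", "payload": {
  "commands": [
    [[0,0,-0.001],[0,0,0]],
    [[0,0,-0.002],[0,0,0]],
    [[0,0,-0.002],[0,0,0]],
    [[0,0,-0.002],[0,0,0]]
  ]
}}

```text
time_s: 13.3
position: [0.6349, -0.031, 0.1106]
tcp_rot: [[1.0, 0.002, -0.017], [0.017, -0.001, 1.0], [0.002, -1.0, -0.001]]
force: [-1.9, 0.1, 10.2]
opening: 0.135
```

Call:
{"api": "play_rows", "payload": {
  "commands": [
    [[0,0,-0.001],[0,0,0]],
    [[0,0,-0.002],[0,0,0]],
    [[0,0,-0.002],[0,0,0]],
    [[0,0,-0.002],[0,0,0]]
  ]
}}

```text
time_s: 13.8
position: [0.6347, -0.0308, 0.1075]
tcp_rot: [[1.0, 0.001, -0.017], [0.017, -0.0, 1.0], [0.001, -1.0, -0.0]]
force: [-1.5, 0.9, 4.8]
opening: 0.14
```

Call:
{"api": "play_rows", "payload": {
  "commands": [
    [[0,0,-0.001],[0,0,0]],
    [[0,0,-0.0015],[0,0,0]],
    [[0,0,-0.0015],[0,0,0]],
    [[0,0,-0.0015],[0,0,0]]
  ]
}}

```text
time_s: 14.3
position: [0.6348, -0.0309, 0.1061]
tcp_rot: [[1.0, 0.001, -0.017], [0.017, -0.0, 1.0], [0.001, -1.0, -0.0]]
force: [-0.7, -0.8, 5.7]
opening: 0.14
```

```bash
cat > chk.py <<'E'
from h import *
from scipy.optimize import least_squares
s=read_state();print(s['time_s'],np.round(s['position'],4),np.round(s['force'],1))
for n in('scene','top'):
    W=cloud(snap(n)).reshape(-1,3)
    # bar heights left and right (r=14), allowing sink/tilt
    m=(W[:,2]>.025)&(abs(W[:,0]-.6342+.0177*W[:,1])<.013)&(W[:,1]<.135)&(W[:,1]>.045)
    m|=(W[:,2]>.025)&(W[:,2]<.09)&(abs(W[:,0]-.6342+.0177*W[:,1])<.013)&(W[:,1]<.01)&(W[:,1]>-.008)
    P=W[m]
    f=lambda q:np.hypot(P[:,0]-q[0]+.0177*P[:,1],P[:,2]-q[1]-q[2]*P[:,1])-.014
    q=least_squares(f,[.634,.065,0],loss='soft_l1',f_scale=.001).x; print(n,len(P),'bar x0 z0 slope',q.round(4),'z at clip',(q[1]-.031*q[2]).round(4),'TCP-50.3mm:',(s['position'][2]-.0503).round(4))
E
python3 chk.py
```

```text
14.3 [ 0.6348 -0.0309  0.1061] [-0.7 -0.8  5.7]
scene 459 bar x0 z0 slope [0.6338 0.0564 0.0011] z at clip 0.0563 TCP-50.3mm: 0.0558
top 445 bar x0 z0 slope [0.6345 0.057  0.0015] z at clip 0.057 TCP-50.3mm: 0.0558
```

The push dropped from 12 N to 5 N, and the clip and bar heights agree, so it has snapped home. I'll let the bar rise to its unloaded height.

Call:
{"api": "play_rows", "payload": {
  "commands": [
    [[0,0,0.003],[0,0,0]],
    [[0,0,0.006],[0,0,0]],
    [[0,0,0.009],[0,0,0]],
    [[0,0,0.012],[0,0,0]],
    [[0,0,0.014],[0,0,0]],
    [[0,0,0.014],[0,0,0]],
    [[0,0,0.014],[0,0,0]],
    [[0,0,0.014],[0,0,0]]
  ]
}}

```text
time_s: 15.4
position: [0.6347, -0.0309, 0.1198]
tcp_rot: [[1.0, 0.001, -0.017], [0.017, -0.0, 1.0], [0.001, -1.0, -0.0]]
force: [2.6, 0.1, 0.8]
opening: 0.136
```

```bash
python3 chk.py
```

```text
15.4 [ 0.6347 -0.0309  0.1198] [2.6 0.1 0.8]
scene 467 bar x0 z0 slope [ 0.6337  0.0701 -0.0014] z at clip 0.0701 TCP-50.3mm: 0.0695
top 463 bar x0 z0 slope [6.301e-01 9.530e-02 1.000e-04] z at clip 0.0953 TCP-50.3mm: 0.0695
```

Call:
{"api": "play_rows", "payload": {
  "commands": [
    [[-0.0001,0.003,0],[0,0,0]],
    [[-0.0001,0.006,0],[0,0,0]],
    [[-0.0002,0.009,0],[0,0,0]],
    [[-0.0002,0.012,0],[0,0,0]],
    [[-0.0003,0.015,0],[0,0,0]],
    [[-0.0003,0.018,0],[0,0,0]],
    [[-0.0004,0.021,0],[0,0,0]],
    [[-0.0004,0.024,0],[0,0,0]],
    [[-0.0005,0.026,0],[0,0,0]],
    [[-0.0005,0.027,0],[0,0,0]]
  ]
}}

```text
time_s: 16.75
position: [0.6342, -0.0036, 0.1199]
tcp_rot: [[1.0, 0.001, -0.017], [0.017, -0.0, 1.0], [0.001, -1.0, -0.0]]
force: [4.4, -4.3, 0.7]
opening: 0.135
```

```bash
cat > gap.py <<'E'
from h import *
s=read_state();print(s['time_s'],np.round(s['position'],4),np.round(s['force'],1))
i=snap('scene')['frame'][170:240,150:230,::-1]
import sys
cv2.imwrite('pics/'+sys.argv[1],cv2.resize(i,None,fx=8,fy=8,interpolation=cv2.INTER_CUBIC))
E
python3 gap.py g2.png
```

```text
16.75 [ 0.6342 -0.0036  0.1199] [ 4.4 -4.3  0.7]
```

View pics/g2.png

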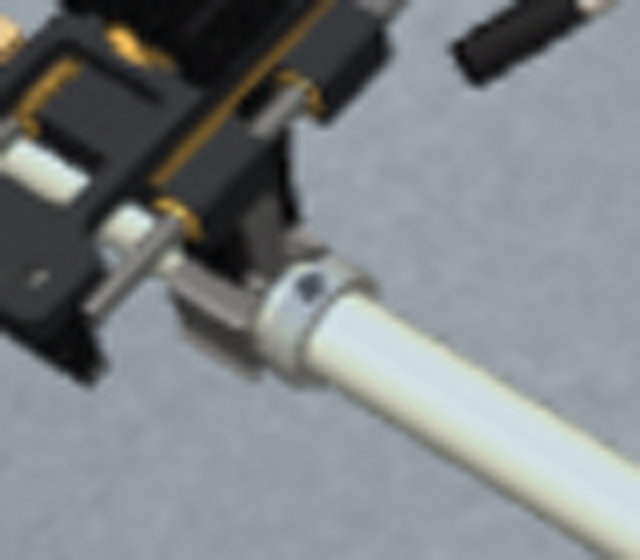

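The clip's edge at crop (260,320) is now close to the collar, and sliding drag is about 4 N. I'll continue in small steps.

Call:
{"api": "play_rows", "payload": {
  "commands": [
    [[0.0005,0.0005,0],[0,0,0]],
    [[0.0005,0.001,0],[0,0,0]],
    [[0.0005,0.0015,0],[0,0,0]],
    [[0.0005,0.002,0],[0,0,0]]
  ]
}}

```text
time_s: 17.3
position: [0.6343, -0.0018, 0.1197]
tcp_rot: [[1.0, -0.0, -0.017], [0.017, -0.0, 1.0], [-0.0, -1.0, -0.0]]
force: [1.5, -4.9, 1.0]
opening: 0.138
```

Call:
{"api": "play_rows", "payload": {
  "commands": [
    [[0,0.0003,0],[0,0,0]],
    [[0,0.0006,0],[0,0,0]],
    [[0,0.001,0],[0,0,0]]
  ]
}}

```text
time_s: 17.68
position: [0.6342, -0.0008, 0.1197]
tcp_rot: [[1.0, -0.0, -0.017], [0.017, -0.0, 1.0], [-0.0, -1.0, -0.0]]
force: [2.0, -3.4, 1.8]
opening: 0.137
```

Call:
{"api": "play_rows", "payload": {
  "commands": [
    [[0,0.0003,0],[0,0,0]],
    [[0,0.0006,0],[0,0,0]],
    [[0,0.001,0],[0,0,0]]
  ]
}}

```text
time_s: 18.05
position: [0.6342, 0.0002, 0.1197]
tcp_rot: [[1.0, -0.0, -0.017], [0.017, 0.0, 1.0], [-0.0, -1.0, 0.0]]
force: [2.6, -4.1, 1.9]
opening: 0.134
```

Call:
{"api": "play_rows", "payload": {
  "commands": [
    [[0,0.0003,0],[0,0,0]],
    [[0,0.0006,0],[0,0,0]],
    [[0,0.001,0],[0,0,0]]
  ]
}}

```text
time_s: 18.42
position: [0.6342, 0.0012, 0.1197]
tcp_rot: [[1.0, -0.0, -0.017], [0.017, 0.0, 1.0], [-0.0, -1.0, 0.0]]
force: [2.3, -4.1, 2.3]
opening: 0.136
```

Call:
{"api": "play_rows", "payload": {
  "commands": [
    [[0,0.0003,0],[0,0,0]],
    [[0,0.0005,0],[0,0,0]],
    [[0,0.0005,0],[0,0,0]]
  ]
}}

```text
time_s: 18.8
position: [0.6342, 0.0018, 0.1197]
tcp_rot: [[1.0, -0.0, -0.017], [0.017, 0.0, 1.0], [-0.0, -1.0, 0.0]]
force: [0.9, -3.5, 0.6]
opening: 0.133
```

Call:
{"api": "play_rows", "payload": {
  "commands": [
    [[0,0.0003,0],[0,0,0]],
    [[0,0.0005,0],[0,0,0]],
    [[0,0.0005,0],[0,0,0]]
  ]
}}

```text
time_s: 19.18
position: [0.6342, 0.0023, 0.1197]
tcp_rot: [[1.0, -0.001, -0.017], [0.017, 0.0, 1.0], [-0.001, -1.0, 0.0]]
force: [0.6, -3.8, 0.3]
opening: 0.133
```

Call:
{"api": "play_rows", "payload": {
  "commands": [
    [[0,0.0003,0],[0,0,0]],
    [[0,0.0005,0],[0,0,0]],
    [[0,0.0005,0],[0,0,0]]
  ]
}}

```text
time_s: 19.55
position: [0.6342, 0.0026, 0.1197]
tcp_rot: [[1.0, -0.0, -0.017], [0.017, -0.0, 1.0], [-0.0, -1.0, -0.0]]
force: [0.7, -4.6, 1.1]
opening: 0.134
```

Call:
{"api": "play_rows", "payload": {
  "commands": [
    [[0,0.0003,0],[0,0,0]],
    [[0,0.0005,0],[0,0,0]],
    [[0,0.0005,0],[0,0,0]]
  ]
}}

```text
time_s: 19.92
position: [0.6342, 0.0027, 0.1197]
tcp_rot: [[1.0, -0.0, -0.017], [0.017, -0.001, 1.0], [-0.001, -1.0, -0.001]]
force: [0.3, -5.9, 1.3]
opening: 0.138
```

Call:
{"api": "play_rows", "payload": {
  "commands": [
    [[0,0.0003,0],[0,0,0]],
    [[0,0.0004,0],[0,0,0]],
    [[0,0.0004,0],[0,0,0]]
  ]
}}

```text
time_s: 20.3
position: [0.6342, 0.0027, 0.1197]
tcp_rot: [[1.0, -0.001, -0.017], [0.017, -0.001, 1.0], [-0.001, -1.0, -0.001]]
force: [-1.1, -6.4, 0.3]
opening: 0.133
```

TCP y has stalled at 2.7 mm and the force is rising slowly, so the clip is in contact. I'll ease off the preload, open and retreat upward.

Call:
{"api": "play_rows", "payload": {
  "commands": [
    [[0,-0.0004,0],[0,0,0]],
    [[0,-0.0008,0],[0,0,0]],
    [[0,-0.0008,0],[0,0,0]]
  ]
}}

```text
time_s: 20.68
position: [0.6342, 0.0026, 0.1197]
tcp_rot: [[1.0, -0.0, -0.017], [0.017, -0.0, 1.0], [-0.0, -1.0, -0.0]]
force: [-0.1, -4.4, 1.0]
opening: 0.132
```

Call:
{"api": "play_rows", "payload": {
  "commands": [
    [[0,0,0],[0,0,0]],
    [[0,0,0],[0,0,0]],
    [[0,0,0],[0,0,0]],
    [[0,0,0],[0,0,0]],
    [[0,0,0],[0,0,0]]
  ],
  "gripper": 0.05
}}

```text
time_s: 21.3
position: [0.6343, 0.003, 0.1197]
tcp_rot: [[1.0, -0.0, -0.017], [0.017, 0.0, 1.0], [-0.0, -1.0, 0.0]]
force: [0.1, -0.4, 0.1]
opening: 0.556
```

Call:
{"api": "play_rows", "payload": {
  "commands": [
    [[0,0,0.01],[0,0,0]],
    [[0,0,0.03],[0,0,0]],
    [[0,0,0.05],[0,0,0]],
    [[0,0,0.08],[0,0,0]],
    [[-0.05,0,0.11],[0,0,0]],
    [[-0.1,0,0.12],[0,0,0]],
    [[-0.15,0,0.12],[0,0,0]],
    [[-0.2,0,0.12],[0,0,0]],
    [[-0.2,0,0.12],[0,0,0]],
    [[-0.2,0,0.12],[0,0,0]]
  ]
}}

```text
time_s: 22.55
position: [0.4356, 0.0025, 0.2408]
tcp_rot: [[1.0, 0.003, -0.017], [0.017, -0.001, 1.0], [0.003, -1.0, -0.001]]
force: [0.0, 0.6, -0.6]
opening: 0.575
```

```bash
python3 gap.py g3.png
python3 - <<'E'
from h import *
W=cloud(dict(np.load('/tmp/scene.npz'))).reshape(-1,3)
d=abs(W[:,0]-.6342+.0177*W[:,1])
C=W[(W[:,2]>.105)&(d<.03)&(abs(W[:,1])<.06)]; print('stem',len(C),np.percentile(C,[2,50,98],axis=0).round(4).tolist())
(c,wh,a)=cv2.minAreaRect((C[:,:2]*1000).astype(np.float32));print(c,wh,a)
E
```

```text
22.55 [0.4356 0.0025 0.2408] [ 0.   0.6 -0.6]
stem 140 [[0.6284, -0.0111, 0.1061], [0.6376, 0.0075, 0.1299], [0.6408, 0.0187, 0.1373]]
(634.678955078125, 3.5283708572387695) (12.941450119018555, 30.89654541015625) 2.239964723587036
```

View pics/g3.png

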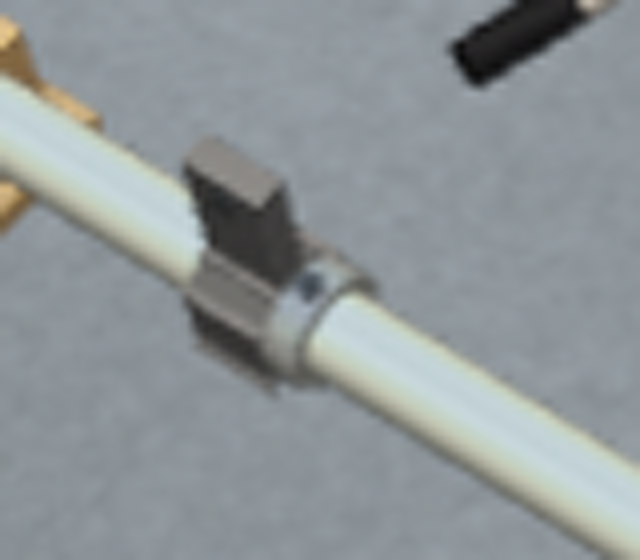

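The clip stands upright on the bar at crop (240,240), flush against the collar at (310,310) with no visible gap. Its measured centre is at y = 3.5 mm and the collar's at 24.5 mm, so they are 21 mm apart. I'll hand in.

```bash
python3 -c "
from rig import *
print(hand_in())"
```

```text
the job is handed in; nothing more can be done
None
```

I fitted the rightmost clip to the crossbar and handed the job in at about 22.6 s. It gave no verdict.

- **Snap:** I pressed it on about 55 mm from the collar. The push peaked at about 12 N, then dropped to about 5 N. The clip and bar heights then agreed to about 1 mm.
- **Slide:** It slid along the bar at about 4 N until it stopped against the collar, where the total push read 6.4 N. I eased off, released it and pulled the gripper clear.
- **Final check:** The stem stands upright. The clip and collar origins measure about 21 mm apart, with no visible gap, and the tool force is near zero.
- **Failed or disagreed:**
  - The top-camera bar fit gave a nonsense height on the check after the bar rose, and I used the scene camera there instead. It agreed with the clip to 0.6 mm.
  - The stem top read 137 mm high against 135 mm expected; it read about 2 mm high before the grasp too.
- **Not measured:** I did not re-measure the eraser, marker and box at the end. The gripper was never brought down near them.

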